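Pack the arc carbons, close the box with both lids, raise the cover alone

ROBOT

A 6-joint arm with a two-finger parallel gripper is mounted at the origin on the work surface. World frame = base frame: x ahead of the robot, y to its left, z up, the work surface at z = 0. Lengths are in m, angles in rad, forces in N, time in s.
With the tool pointing down it reaches from about 0.3 to 0.85 m from the base axis. Payload 5.4 kg.
Tool frame: the origin (TCP) lies on the centre line of the jaws, within the pads' length; the fingertips stand 25 mm ahead of it and the grasp point (between the pads) lies 6 mm ahead of it; z points along the fingers, y is the line along which they close (so a half turn about z gives the same grasp; the last joint's range is limited). The gripper opens to 85 mm and grips with 20 to 120 N. Pads are 22 mm wide; open, the fingers measure 114 mm over their backs; the gripper's body (76 mm by 85 mm) begins 54 mm behind the grasp point. The pads swing forward as they close: fully open they stand 13 mm farther back than shut.
Start: joints at [-1.312, 0.158, 1.597, -0, 1.386, -0.21], TCP at [0.26, -0.513, 0.256] pointing down, gripper open.
Joint ranges: [-2.91, 2.91], [-0.94, 2.29], [0.18, 2.7], [-1.29, 4.43], [0.17, 2.64], [-3, 3]. Speed limits (rad/s): [2.57, 2.57, 3.14, 3.14, 3.14, 3.14].

INTERFACE

Orientations are given as a unit quaternion [x, y, z, w].
In Python, from plant import arm gives the robot as it stands.
- The arm moves only by the tool send_rows, never from a script. Its argument "motion" is a list of rows, each an object with "linear": the shift along the tool's x, y, z in units of 40 mm (1.0 is 40 mm), a list of three; "angular": the turn, a rotation vector about the tool's x, y, z in units of 5 degrees (1.0 is 5 degrees), a list of three; "claw": the opening, from 0 (shut) to 1 (fully open). In form: [{"linear": [x, y, z], "angular": [wx, wy, wz], "claw": claw}, ...]. A call has 1 to 12 rows; each row is the pose to reach, as a shift and turn from the pose commanded when the call began, along the tool's axes at that moment; what a row does not reach only later rows make up. A row lasts 1/10 s, in which the tool goes at most 50 mm and 8.59 degrees, less where a joint would pass 70% of its speed; a pose out of reach is approached as far as the arm can. A call with a gripper value outside its range is refused whole. The fingers move at their own pace and stop on an object; "newtons" is the grip in N (left out, the last holds). Time passes only in rows, so rows that repeat a pose let the fingers close. It gives the time, the measured TCP pose, the force, the opening and the grip force at its end, in the units of the state.
- arm.observe(): the state, without advancing time (a new reading comes with each control period).
- arm.get_image(name): name is "side" or "top" or "wrist"; returns a dict with "image" (384x512x3 uint8, blue, green, red), "K" (3x3 intrinsics, pixels), "k1" (the pictures are not rectified: a ray, as slopes to the right and down, at radius r is drawn at 1 + k1 r^2 times it, then the intrinsics apply), "world_from_camera" (4x4, takes a point from camera to world coordinates). Camera axes: x right, y down, z forward; pixel columns grow to the right and rows downward; lengths in m; the calibration is good to about 2 mm. A picture is of the moment at which its call begins. There is no depth.
- arm.finish_job(): hands the job in; it is judged then, once.
The state is a dict: "t": time; "qpos": joint angles; "qvel": joint speeds; "tau": joint torques, N m; "position": TCP position; "tool_rot": TCP orientation; "contact_force": force on the tool from outside, world axes, zero at the start; "torque": the same for the moment, N m; "finger_gap": finger opening in m; "grip_force": force on a finger pad.
Only numpy, scipy, OpenCV 4.12 (cv2) and the standard library are available. Lean on these libraries where they do the work, as an engineer would, in place of code of your own. Each camera call takes 0.05 s, during which the arm holds its last target. There are 200 camera calls.

TASK

Pack the arc-lamp carbons away: tip the open carbon box about 30 degrees, brass pull downwards, so that the carbons slide up against the pull end and leave room for the lid's cork, then set it back level on the ledge and let go. Pick up both lids together from the empty box, gripping the inner lid through the cover's finger cut-outs so that the cover rides on it, and lower them gently as one, the same way round, fully home onto the carbon box. Only the inner lid stays on in the booth, so lift the cover alone off by its handle without disturbing the inner lid, and finish still holding it, level and clear, about 12 cm above; leave the lenses, the rewind crank and the empty box where they stand.

Things in the scene. Friction and masses are not known exactly. Their poses are not given: they have to be found in the camera images.
- box: Carbon box: open-topped grey enamelled box holding the carbons, loose, 0.4 to 0.55 kg in all. 196 mm long (x), 52 wide (y), 40 high, walls and floor 3 mm. Origin: centre of underside, z up. A brass pull sticks out 18 mm from its +x end, 22 mm up. It lies across the robot's view, pull to the robot's left, turned up to 20 degrees either way. Grip it across its width at mid-length.
- box_pull_end (a point): Foot of the inside face of the carbon box's pull-end wall: 95 mm along +x of the box from its centre, 3 mm above its underside. The carbons' ends belong against this wall.
- carbon0: Black arc-lamp carbon, loose: a rod 12 mm thick, 150 mm long, 28 g, lying lengthwise on the carbon box's floor. Origin: middle of the rod on its axis; x along it. Starts 20 to 35 mm short of the pull end; against that end its middle is 20 mm along the box's +x from the box's centre (10 mm short still counts). Slides on the enamel once the box is tipped about 15 degrees.
- carbon1: A second carbon, the same.
- carbon2: A third carbon, the same.
- empty_box: A box just like the carbon box but empty, loose, 0.45 kg, with the two lids lying on it at the start. Origin: centre of underside, pull at its +x end, likewise to the robot's left, turned up to 20 degrees. Which box stands left and which right changes.
- inner_lid: Inner lid, grey enamel, loose, 0.1 to 0.2 kg: plate 202 mm long (x), 57 wide (y), 3 thick, its edge turned up all round to 17 mm above its underside (upright, 3 mm thick). Origin: centre of the plate's underside, which rests on the box rim, 40 mm above the box's origin when home. A sloping dish 8 mm deep beneath enters the mouth, 2 mm clear each side at the plate, 6 mm at its foot.
- lid_cork (a point): Middle of the underside of the cork block beneath the inner lid, 80 mm along its -x and 32 mm below its origin. Cork 22 mm long (x), 34 wide. It goes in behind the carbons at the end away from the pull, and stands on them if they are not up against the pull end. The lids lie on the empty box the right way round.
- lid_grip (a point): Grip point of the inner lid, 9 mm above its origin on its centre line, 49 mm above the ledge at the start and when home: the fingers close across its 57 mm width (its y) through the two cut-outs of the cover, passing outside the 52 mm wide box below.
- cover: Outer lid, loose, 0.12 to 0.25 kg: grey enamel slip lid 214 mm long (x), 69 wide (y), skirt 13 deep, 3.5 mm clear all round the inner lid. It only rests on the inner lid's edge: lifting the inner lid carries it, lifting it leaves the inner lid. Origin: centre of the underside of its 3 mm top sheet, 17 mm above the inner lid's origin.
- cover_cut (a point): Middle of the cover's +y finger cut-out, 33 mm along the cover's +y from its centre, at the height of its top sheet's underside; another one on the -y side. Each is 46 mm long (along x, at mid-length), through skirt and top: the top sheet is only 46 mm wide there, baring the sides of the 57 mm wide inner lid to the fingers.
- cover_grip (a point): Middle of the cover's wooden bar handle, 28 mm above the cover's origin (25 mm above its top sheet): bar 14 mm thick, 100 mm long, along the cover's x, on two brass posts 38 mm either side of the middle. When nested, the bar's top is 43 mm above the inner lid's grip point.
- lens_a: Brass lens barrel standing on end, 62 mm diameter, 105 mm high, loose, beyond the boxes. Origin: centre of its foot. Leave it alone.
- lens_b: A second brass lens barrel, the same. Leave it alone.
- rewind_crank: Rewind crank on a cast base 100 x 60 mm, about 110 mm high, loose, to the left of the boxes. Origin: centre of its base. Leave it alone.
Things that resemble listed ones, but are neither listed nor needed, are in the scene too. Leave any turquoise look-alike of the cover alone.

How it is judged:
By the outcome, as a careful person would: the job done as asked, in the order asked, and still so for the second after the job is handed in, while the arm keeps its last pose, push and grip.
It also fails if it takes over 64 s, if anything falls off the work surface, if the arm or the gripper's body presses on something with over 40 N, if the wrist force passes 120 N, or if a joint passes its speed limit or range.

## Working session

There is one attempt and no reset: what is moved stays moved. The work goes in short steps, Python scripts to look and compute and a tool call to move; the robot and the scene stay as the last step left them, time stands still between calls to the robot, and variables do not carry over. Pictures are saved under pics/ and viewed, at most 13 in all, crops included, and the job is handed in when it is done.

Besides the shell and the picture viewer there is one more tool, called as a command line: name --argument value ..., lists and objects as JSON in quotes. send_rows: Moves the arm, as the interface text tells. Its arguments: {"type":"object","properties":{"motion":{"type":"array","items":{"type":"object","properties":{"linear":{"type":"array","items":{"type":"number"}},"angular":{"type":"array","items":{"type":"number"}},"claw":{"type":"number"}}}},"newtons":{"type":"number"}},"required":["motion"]}

```bash
ls; mkdir -p pics
cat > h.py <<'E'
import numpy as np, cv2
from plant import arm
from scipy.spatial.transform import Rotation as R
def snap(n,f):
    d=arm.get_image(n); cv2.imwrite('pics/'+f+'.png',d['image']); np.savez('pics/'+f+'.npz',**{k:np.array(v) for k,v in d.items()}); return d
def load(f): return dict(np.load('pics/'+f+'.npz'))
def ray(d,p):
    D=np.array([float(d['k1']),0,0,0])
    u=cv2.undistortPoints(np.array([[p]],float),np.array(d['K']),D)[0,0]
    T=np.array(d['world_from_camera']); return T[:3,3],T[:3,:3]@np.array([u[0],u[1],1])
def onz(d,p,z):
    o,v=ray(d,p); return o+v*(z-o[2])/v[2]
def proj(d,X):
    T=np.linalg.inv(np.array(d['world_from_camera'])); c=T[:3,:3]@np.array(X)+T[:3,3]
    s=c[:2]/c[2]; s=s*(1+float(d['k1'])*(s@s)); K=np.array(d['K']); return K[:2,:2]@s+K[:2,2]
def delta(pos,Rt=None,q=None):
    """from current measured pose to the target, in move units"""
    s=arm.observe(); R0=R.from_quat(s['tool_rot'])
    l=R0.inv().apply(np.array(pos)-s['position'])/0.04
    a=np.zeros(3) if Rt is None else np.degrees((R0.inv()*Rt).as_rotvec())/5
    return l.round(3),a.round(3)
def down(yaw):  # tool pointing down, jaw line (tool y) at world angle yaw, tool x = y x z
    y=np.array([np.cos(yaw),np.sin(yaw),0]); z=np.array([0,0,-1.]); x=np.cross(y,z)
    return R.from_matrix(np.stack([x,y,z],1))
E
python3 - <<'E'
from h import *
for n in('top','side'):
    d=snap(n,n+'0'); print(n,d['K'],d['k1'],np.array(d['world_from_camera']).round(3))
print(arm.observe())
E
```

```text
pics
top [[470.35615125   0.         251.52467175]
 [  0.         470.35615125 191.84218432]
 [  0.           0.           1.        ]] -0.07943332148075215 [[ 0.009 -0.989  0.146  0.364]
 [-1.    -0.008  0.011  0.065]
 [-0.01  -0.147 -0.989  1.26 ]
 [ 0.     0.     0.     1.   ]]
side [[474.16523076   0.         255.78388137]
 [  0.         474.16523076 192.40171319]
 [  0.           0.           1.        ]] -0.00776836508664033 [[-0.997 -0.029  0.069  0.441]
 [-0.074  0.495 -0.866  1.192]
 [-0.009 -0.868 -0.496  0.738]
 [ 0.     0.     0.     1.   ]]
{'t': 0.1, 'qpos': array([-1.31210687e+00,  1.58990703e-01,  1.59814961e+00, -1.31393690e-05,
        1.38619240e+00, -2.10085451e-01]), 'qvel': array([ 0.00085194, -0.00088174, -0.00213586,  0.00055477,  0.00020459,
       -0.00035708]), 'tau': array([-1.04851101e-04, -3.96993399e+01, -3.32337034e+01, -2.41519465e-04,
        4.25344610e-03, -1.82520665e-06]), 'position': array([ 0.25963197, -0.51246881,  0.255391  ]), 'tool_rot': array([ 9.72656137e-01,  2.32248322e-01, -2.75963966e-05, -8.69612310e-04]), 'contact_force': array([0.01372141, 0.25212984, 0.18860488]), 'torque': array([-0.00772755,  0.04385644,  0.00517532]), 'grip_force': 0.0, 'finger_gap': 0.08547404244709733}
```

View pics/top0.png

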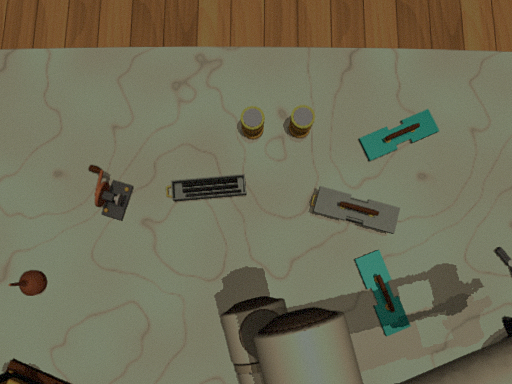

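View pics/side0.png

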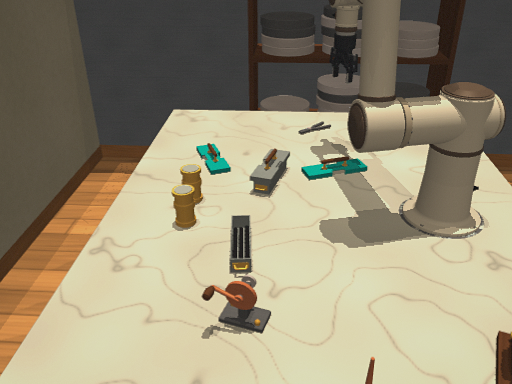

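The top view shows the carbon box at about (208,188), with its pull at (168,190). The lids on the empty box are centred near (356,210), the lenses are at (252,122) and (301,121), and the crank is at (113,195). The turquoise decoys are at (398,134) and (382,292).

Run:
```python
from h import *
d=load('top0'); im=d['image']
a=cv2.resize(im[160:220,155:260],None,fx=7,fy=7,interpolation=cv2.INTER_CUBIC)[:,:735]
b=cv2.resize(im[175:245,295:410],None,fx=6.4,fy=6.4,interpolation=cv2.INTER_CUBIC)[:,:735]
hsv=cv2.cvtColor(im,cv2.COLOR_BGR2HSV)
for p in [(180,190),(208,178),(240,200),(320,205),(330,200),(380,225),(300,230),(208,165),(357,208)]: print(p,hsv[p[1],p[0]],im[p[1],p[0]])
s=np.vstack([a,b[:, :735]]) if False else None
c=np.zeros((a.shape[0]+b.shape[0],740,3),np.uint8); c[:a.shape[0],:a.shape[1]]=a; c[a.shape[0]:,:b.shape[1]]=b
c=cv2.convertScaleAbs(c,alpha=1.4); cv2.imwrite('pics/crop1.png',cv2.resize(c,None,fx=.68,fy=.68) if c.shape[0]>600 else c); print(c.shape)
```

```text
(180, 190) [25 34 89] [77 87 89]
(208, 178) [42 40 63] [53 63 59]
(240, 200) [ 28  49 125] [101 123 125]
(320, 205) [ 37  33 100] [ 87 100  97]
(330, 200) [28 34 98] [85 97 98]
(380, 225) [28 38 95] [81 94 95]
(300, 230) [ 36  49 126] [102 126 121]
(208, 165) [ 28  50 123] [ 99 121 123]
(357, 208) [ 10 204  55] [11 25 55]
(868, 740, 3)
```

Run:
```python
from h import *
d=load('top0'); im=d['image']; hsv=cv2.cvtColor(im,cv2.COLOR_BGR2HSV)
def rect(mask,roi,z,name):
    x0,y0,x1,y1=roi; m=np.zeros_like(mask); m[y0:y1,x0:x1]=mask[y0:y1,x0:x1]
    m=cv2.morphologyEx(m,cv2.MORPH_OPEN,np.ones((2,2),np.uint8))
    cs=cv2.findContours(m,0,2)[0]; c=max(cs,key=cv2.contourArea)
    P=np.array([onz(d,p[0],z)[:2] for p in c.astype(float)]); r=cv2.minAreaRect((P*1000).astype(np.float32)); b=cv2.boxPoints(r)
    l=b[np.argmax(b@[0,1])]
    e=[b[1]-b[0],b[2]-b[1]]; e=max(e,key=np.linalg.norm); e=e if e[1]>0 else -e
    print(name,np.round(r[0]),np.round(r[1]),'x-axis yaw deg',np.degrees(np.arctan2(e[1],e[0])).round(1),len(c))
V=hsv[...,2]; S=hsv[...,1]; H=hsv[...,0]
g=((V<112)&(S<48)).astype(np.uint8)*255
rect(g,(170,165,252,210),.04,'box')
rect(((V<35)).astype(np.uint8)*255,(170,165,252,210),.012,'carbons')
rect(cv2.morphologyEx(((V<108)).astype(np.uint8)*255,3,np.ones((5,5))),(312,175,408,240),.06,'cover')
rect(((S>120)&(H<18)).astype(np.uint8)*255,(325,190,395,225),.092,'handle')
```

```text
box [546. 268.] [56. 36.] x-axis yaw deg 9.0 56
carbons [573. 190.] [ 16. 145.] x-axis yaw deg 95.8 45
cover [ 494. -187.] [228.  77.] x-axis yaw deg 75.6 100
handle [ 494. -194.] [98. 12.] x-axis yaw deg 75.7 51
```

Run:
```python
from h import *
d=load('top0'); print([onz(d,p,.04).round(3) for p in[(172,189),(208,188),(245,186)]])
s=arm.observe(); M=R.from_quat(s['tool_rot']).as_matrix(); print(M.round(3))
for y in(5.8,185.8): print(delta([.575,.19,.26],down(np.radians(y))))
for y in(-14.4,165.6): print('emp',delta([.494,-.19,.26],down(np.radians(y))))
```

```text
[array([0.55 , 0.288, 0.04 ]), array([0.554, 0.193, 0.04 ]), array([0.56 , 0.096, 0.04 ])]
[[ 0.892  0.452 -0.   ]
 [ 0.452 -0.892  0.002]
 [ 0.    -0.002 -1.   ]]
(array([ 14.968, -12.105,  -0.089]), array([ -0.015,  -0.015, -13.788]))
(array([ 14.968, -12.105,  -0.089]), array([-1.7000e-02,  1.6000e-02,  2.2212e+01]))
emp (array([ 8.869, -4.545, -0.104]), array([-0.017, -0.012, -9.748]))
emp (array([ 8.869, -4.545, -0.104]), array([-1.5000e-02,  2.0000e-02,  2.6252e+01]))
```

send_rows --motion '[{"linear": [15.0, -11.7, 0], "angular": [0, 0, -13.8], "claw": 1}, {"linear": [15.0, -11.7, 0], "angular": [0, 0, -13.8], "claw": 1}, {"linear": [15.0, -11.7, 0], "angular": [0, 0, -13.8], "claw": 1}, {"linear": [15.0, -11.7, 0], "angular": [0, 0, -13.8], "claw": 1}, {"linear": [15.0, -11.7, 0], "angular": [0, 0, -13.8], "claw": 1}, {"linear": [15.0, -11.7, 0], "angular": [0, 0, -13.8], "claw": 1}, {"linear": [15.0, -11.7, 0], "angular": [0, 0, -13.8], "claw": 1}, {"linear": [15.0, -11.7, 0], "angular": [0, 0, -13.8], "claw": 1}, {"linear": [15.0, -11.7, 0], "angular": [0, 0, -13.8], "claw": 1}, {"linear": [15.0, -11.7, 0], "angular": [0, 0, -13.8], "claw": 1}, {"linear": [15.0, -11.7, 0], "angular": [0, 0, -13.8], "claw": 1}, {"linear": [15.0, -11.7, 0], "angular": [0, 0, -13.8], "claw": 1}]'

```text
t: 1.3
position: [0.5154, 0.0322, 0.256]
tool_rot: [0.67, 0.742, -0.0, -0.0]
contact_force: [0.6, -0.7, 0.1]
finger_gap: 0.0854
grip_force: 0.0
```

Run:
```python
from h import *
for p in [(.555,.193,.256),(.555,.193,.30)]: print(delta(p,down(np.radians(5.8))))
d=snap('wrist','w0'); print(np.array(d['world_from_camera']).round(3),arm.observe()['position'],d['K'][0])
```

```text
(array([3.898, 1.397, 0.   ]), array([-0.003,  0.001,  0.015]))
(array([ 3.897,  1.397, -1.1  ]), array([-0.003,  0.001,  0.015]))
[[ 0.995  0.098  0.029  0.509]
 [ 0.102 -0.955 -0.279  0.101]
 [ 0.     0.28  -0.96   0.374]
 [ 0.     0.     0.     1.   ]] [0.51701469 0.03859948 0.25593997] [313.38087281   0.         254.16013124]
```

send_rows --motion '[{"linear": [3.9, 1.4, 0], "angular": [0, 0, 0], "claw": 1}, {"linear": [3.9, 1.4, 0], "angular": [0, 0, 0], "claw": 1}, {"linear": [3.9, 1.4, 0], "angular": [0, 0, 0], "claw": 1}, {"linear": [3.9, 1.4, 0], "angular": [0, 0, 0], "claw": 1}, {"linear": [3.9, 1.4, 0], "angular": [0, 0, 0], "claw": 1}]'

```text
t: 1.85
position: [0.5546, 0.1926, 0.2556]
tool_rot: [0.669, 0.743, -0.0, -0.0]
contact_force: [0.3, -0.4, 0.5]
finger_gap: 0.0852
grip_force: 0.0
```

Run:
```python
from h import *
d=snap('wrist','w1'); print(arm.observe()['position'])
```

```text
[0.55452981 0.19102275 0.25564351]
```

View pics/w1.png

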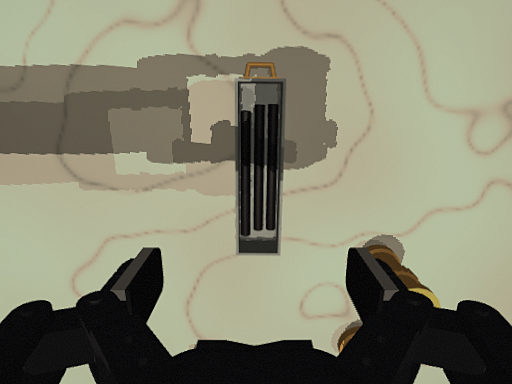

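The wrist view shows the box rim corners at about (237,80), (285,80), (280,254) and (237,254), with the pull at (261,70) and the carbons short of it. I'll cast these onto z = 0.04.

Run:
```python
from h import *
d=load('w1'); im=d['image']; g=cv2.cvtColor(im,cv2.COLOR_BGR2GRAY)
for r in (100,150,200,240): print(r,g[r,228:244],g[r,272:292])
for c in (250,262,272): print(c,g[74:90,c],g[244:262,c])
P=[onz(d,p,.04)[:2]*1000 for p in [(237,80),(285,80),(280,254),(237,254)]]
print(np.round(P),np.mean(P,0)); print(cv2.minAreaRect(np.array(P,np.float32)))
```

```text
100 [163 162 164 163 163 163 154 114 124 115  24  58  57  79 127 120] [ 82  81  81  80  84  72  60  55  41  28  56  79  81  96 111 113 113 113
 113 113]
150 [92 90 91 92 90 92 87 72 60 58 35 40 48  0  3 12] [14 15  9  7  4 41 60 32 39 53 60 67 82 92 90 88 89 88 90 89]
200 [178 179 180 179 180 181 177 151 118 114  66  39  52   4  15  23] [ 27  17   7  34  73  75  23  89 149 133 146 182 180 175 178 177 177 176
 178 177]
240 [177 178 176 177 176 177 179 172 141 130  95  28  41  44  45  44] [ 47  47  51  49  35  48 101 136 144 170 174 173 173 173 172 172 170 169
 167 166]
250 [117 116 120 125 130 148 141  84  28  86 135 142 140 141 135 121] [ 38  41  42  38  39  39  39  34  47 114 135 159 177 178 177 175 177 175]
262 [111 112 114 118 103  82  82  56  29  48  77  82  83  80  80  81] [ 40  40  40  39  40  39  41  36  44 112 130 157 178 179 178 178 178 178]
272 [ 95  91  93 111 107  82  84  63  33  43  76  86  83  82  83  82] [ 40  39  39  42  40  40  39  36  40 107 130 155 179 181 179 180 180 178]
[[528. 284.]
 [576. 290.]
 [596.  98.]
 [545.  92.]] [561.21139118 190.9745961 ]
((560.681884765625, 190.92713928222656), (50.561851501464844, 193.1868896484375), 5.811232566833496)
```

Run:
```python
from h import *
d=load('w1')
P=np.array([onz(d,p,.04)[:2]*1000 for p in [(234.2,78.3),(285.6,78.3),(279.8,255),(236.2,255)]])
print(np.round(P,1),np.mean(P,0)); v=(P[0]+P[1]-P[2]-P[3])/2; print(np.linalg.norm(v),np.degrees(np.arctan2(v[1],v[0])),np.linalg.norm(P[0]-P[1]),np.linalg.norm(P[2]-P[3]))
c=np.mean(P,0)/1000; yaw=np.arctan2(v[1],v[0])-np.pi/2; T=down(yaw)
print(delta([*c,.10],T),delta([*c,.032],T))
```

```text
[[524.9 285.8]
 [576.4 291.3]
 [595.5  96.3]
 [544.5  90.9]] [560.34802239 191.05345971]
195.91555920684823 95.65968623982637 51.80493489836897 51.32226229348598
(array([-0.012,  0.15 ,  3.891]), array([-0.016,  0.008,  0.059])) (array([-0.01 ,  0.153,  5.591]), array([-0.016,  0.008,  0.059]))
```

send_rows --motion '[{"linear": [0, 0.15, 1.2], "angular": [0, 0, 0], "claw": 1}, {"linear": [0, 0.15, 2.4], "angular": [0, 0, 0], "claw": 1}, {"linear": [0, 0.15, 3.6], "angular": [0, 0, 0], "claw": 1}, {"linear": [0, 0.15, 4.6], "angular": [0, 0, 0], "claw": 1}, {"linear": [0, 0.15, 5.3], "angular": [0, 0, 0], "claw": 1}, {"linear": [0, 0.15, 5.55], "angular": [0, 0, 0], "claw": 1}, {"linear": [0, 0.15, 5.55], "angular": [0, 0, 0], "claw": 1}, {"linear": [0, 0.15, 5.55], "angular": [0, 0, 0], "claw": 0.55}, {"linear": [0, 0.15, 5.55], "angular": [0, 0, 0], "claw": 0.4}, {"linear": [0, 0.15, 5.55], "angular": [0, 0, 0], "claw": 0.4}, {"linear": [0, 0.15, 5.55], "angular": [0, 0, 0], "claw": 0.4}]' --newtons 60

```text
t: 3.0
position: [0.562, 0.1915, 0.0367]
tool_rot: [0.67, 0.742, 0.001, 0.001]
contact_force: [-2.3, -1.8, 7.5]
finger_gap: 0.0512
grip_force: 65.2
```

send_rows --motion '[{"linear": [0, 0, -0.2], "angular": [0, 0, 0], "claw": 0.4}, {"linear": [0, 0, -0.6], "angular": [0, 0, 0], "claw": 0.4}, {"linear": [0, 0, -1.2], "angular": [0, 0, 0], "claw": 0.4}, {"linear": [0, 0, -1.9], "angular": [0, 0, 0], "claw": 0.4}, {"linear": [0, 0, -2.4], "angular": [0, -0.3, 0], "claw": 0.4}, {"linear": [0, 0, -2.5], "angular": [0, -1.0, 0], "claw": 0.4}, {"linear": [0, 0, -2.5], "angular": [0, -2.0, 0], "claw": 0.4}, {"linear": [0, 0, -2.5], "angular": [0, -3.0, 0], "claw": 0.4}, {"linear": [0, 0, -2.5], "angular": [0, -4.0, 0], "claw": 0.4}, {"linear": [0, 0, -2.5], "angular": [0, -5.0, 0], "claw": 0.4}, {"linear": [0, 0, -2.5], "angular": [0, -5.7, 0], "claw": 0.4}, {"linear": [0, 0, -2.5], "angular": [0, -6.1, 0], "claw": 0.4}]'

```text
t: 4.2
position: [0.5605, 0.1927, 0.1347]
tool_rot: [0.646, 0.716, -0.176, 0.196]
contact_force: [0.3, 2.0, -5.5]
finger_gap: 0.051
grip_force: 63.8
```

send_rows --motion '[{"linear": [0, 0, 0], "angular": [0, 0, 0], "claw": 0.4}, {"linear": [0, 0, 0], "angular": [0, 0, 0], "claw": 0.4}, {"linear": [0, 0, 0], "angular": [0, 0, 0], "claw": 0.4}, {"linear": [0, 0, 0], "angular": [0, 0, 0], "claw": 0.4}, {"linear": [0, 0, 0], "angular": [0, 0, 0], "claw": 0.4}, {"linear": [0, 0, 0], "angular": [0, 0, 0], "claw": 0.4}, {"linear": [0, 0, 0], "angular": [0, 0, 0], "claw": 0.4}, {"linear": [0, 0, 0], "angular": [0, 0, 0], "claw": 0.4}]'

```text
t: 5.0
position: [0.5609, 0.1915, 0.1343]
tool_rot: [0.646, 0.716, -0.176, 0.195]
contact_force: [-0.5, -0.0, -4.0]
finger_gap: 0.0513
grip_force: 63.9
```

Run:
```python
from h import *
a=snap('wrist','w2')['image']; b=snap('side','s2')['image']
cv2.imwrite('pics/m2.png',np.hstack([a[0:384,130:400],b[120:340,150:400].repeat(2,0).repeat(2,1)[:384,:500]]))
s=arm.observe(); print(s['position'],R.from_quat(s['tool_rot']).as_matrix().round(3))
```

```text
[0.56085463 0.19151915 0.13427475] [[-0.088  0.995  0.052]
 [ 0.857  0.102 -0.505]
 [-0.507 -0.    -0.862]]
```

View pics/m2.png

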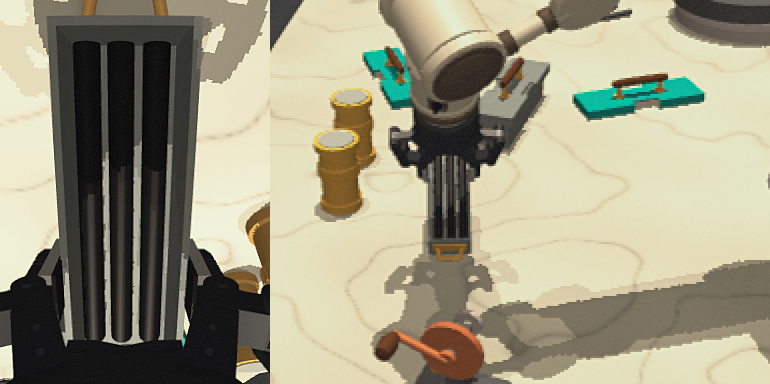

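Left: all three carbons are up against the pull wall (their ends at row 42, the wall's foot at about row 40). Right: the box is tipped with the pull down. I'll level it now.

send_rows --motion '[{"linear": [0, 0, 0], "angular": [0, 0.5, 0], "claw": 0.4}, {"linear": [0, 0, 0], "angular": [0, 1.3, 0], "claw": 0.4}, {"linear": [0, 0, 0], "angular": [0, 2.3, 0], "claw": 0.4}, {"linear": [0, 0, 0], "angular": [0, 3.3, 0], "claw": 0.4}, {"linear": [0, 0, 0], "angular": [0, 4.3, 0], "claw": 0.4}, {"linear": [0, 0, 0], "angular": [0, 5.2, 0], "claw": 0.4}, {"linear": [0, 0, 0], "angular": [0, 5.8, 0], "claw": 0.4}, {"linear": [0, 0, 0], "angular": [0, 6.1, 0], "claw": 0.4}, {"linear": [0, 0, 0], "angular": [0, 6.1, 0], "claw": 0.4}, {"linear": [0, 0, 0], "angular": [0, 6.1, 0], "claw": 0.4}]'

```text
t: 6.1
position: [0.5607, 0.1915, 0.1342]
tool_rot: [0.67, 0.742, -0.001, 0.0]
contact_force: [-0.9, 0.5, -4.7]
finger_gap: 0.051
grip_force: 63.8
```

Run:
```python
from h import *
s=arm.observe(); y=np.radians(5.66); print(s['position'],delta([s['position'][0],s['position'][1],.0375],down(y)))
```

```text
[0.56068482 0.19152377 0.1341814 ] (array([3.000e-03, 1.000e-03, 2.417e+00]), array([-0.005,  0.013,  0.044]))
```

send_rows --motion '[{"linear": [0, 0, 0.4], "angular": [0, 0, 0], "claw": 0.4}, {"linear": [0, 0, 1.0], "angular": [0, 0, 0], "claw": 0.4}, {"linear": [0, 0, 1.6], "angular": [0, 0, 0], "claw": 0.4}, {"linear": [0, 0, 2.0], "angular": [0, 0, 0], "claw": 0.4}, {"linear": [0, 0, 2.2], "angular": [0, 0, 0], "claw": 0.4}, {"linear": [0, 0, 2.3], "angular": [0, 0, 0], "claw": 0.4}, {"linear": [0, 0, 2.38], "angular": [0, 0, 0], "claw": 0.4}, {"linear": [0, 0, 2.38], "angular": [0, 0, 0], "claw": 0.4}, {"linear": [0, 0, 2.38], "angular": [0, 0, 0], "claw": 0.4}]'

```text
t: 7.0
position: [0.5616, 0.1916, 0.04]
tool_rot: [0.67, 0.742, 0.001, 0.001]
contact_force: [0.2, 1.1, -3.4]
finger_gap: 0.0511
grip_force: 63.8
```

send_rows --motion '[{"linear": [0, 0, 0.04], "angular": [0, 0, 0], "claw": 0.4}, {"linear": [0, 0, 0.07], "angular": [0, 0, 0], "claw": 0.4}, {"linear": [0, 0, 0.1], "angular": [0, 0, 0], "claw": 0.4}, {"linear": [0, 0, 0.1], "angular": [0, 0, 0], "claw": 0.4}, {"linear": [0, 0, 0.1], "angular": [0, 0, 0], "claw": 0.4}]'

```text
t: 7.5
position: [0.5612, 0.1915, 0.0367]
tool_rot: [0.67, 0.742, 0.0, 0.0]
contact_force: [-4.4, -1.5, 6.6]
finger_gap: 0.0511
grip_force: 65.0
```

send_rows --motion '[{"linear": [0, 0, 0], "angular": [0, 0, 0], "claw": 0.7}, {"linear": [0, 0, 0], "angular": [0, 0, 0], "claw": 0.9}, {"linear": [0, 0, 0], "angular": [0, 0, 0], "claw": 1}, {"linear": [0, 0, 0], "angular": [0, 0, 0], "claw": 1}, {"linear": [0, 0, -1.0], "angular": [0, 0, 0], "claw": 1}, {"linear": [0, 0, -2.2], "angular": [0, 0, 0], "claw": 1}, {"linear": [0, 0, -3.4], "angular": [0, 0, 0], "claw": 1}, {"linear": [0, 0, -4.6], "angular": [0, 0, 0], "claw": 1}, {"linear": [0, 0, -5.5], "angular": [0, 0, 0], "claw": 1}, {"linear": [0, 0, -5.5], "angular": [0, 0, 0], "claw": 1}, {"linear": [0, 0, -5.5], "angular": [0, 0, 0], "claw": 1}]'

```text
t: 8.6
position: [0.5613, 0.1916, 0.2559]
tool_rot: [0.67, 0.742, 0.001, 0.001]
contact_force: [0.0, -0.1, 0.4]
finger_gap: 0.0856
grip_force: 0.0
```

Run:
```python
from h import *
d=snap('wrist','w3'); im=d['image']; g=cv2.cvtColor(im,cv2.COLOR_BGR2GRAY)
for r in (100,240): print(r,g[r,226:246],g[r,272:292])
for c in (250,272): print(c,g[68:100,c],g[240:266,c])
cv2.imwrite('pics/w3c.png',cv2.resize(im[60:270,190:330],None,fx=2.8,fy=2.8))
s=arm.observe(); print(s['position'])
for y in(-14.4,): print('emp',delta([.494,-.19,.256],down(np.radians(y))))
```

```text
100 [161 161 148 120 121 102  20  55  91  24   6  15  17  27  37  37  24  14
   5  34] [ 63  70  57  29  58  80  81  99 115 111 113 112 113 113 111 113 112 111
 114 112]
240 [177 177 176 177 177 161 133 127  68  28  40  39  39  39  41  37  37  40
  39  40] [ 34  79 128 137 157 182 178 177 177 179 178 178 178 179 178 178 179 178
 178 178]
250 [113 112 111 112 111 113 118 107 115 154 118  41  31  25  17  24  23  20
  19  23  24  19  22  16  24  22  21  18  22  19  21  20] [ 40  39  40  40  41  40  38  40  39  37  42 112 132 157 179 178 178 177
 177 177 176 176 177 176 178 177]
272 [111 112 113 112 112 112 117 116  92  83  79  55  28  47  63  68  64  66
  66  68  66  67  67  64  64  65  64  73  77  71  72  68] [ 34  33  36  35  33  33  33  32  35  30  44 110 129 159 182 180 181 179
 180 181 181 180 181 181 181 180]
[0.56036982 0.19143408 0.25405342]
emp (array([-9.317, -2.624, -0.045]), array([-1.700e-02,  3.000e-03,  4.052e+00]))
```

View pics/w3c.png

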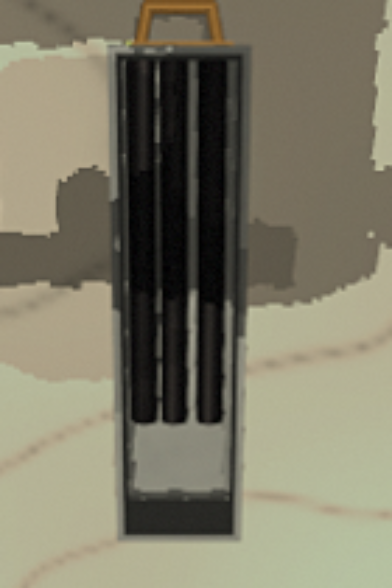

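The carbons lie against the pull end, with a clear gap at the far end for the cork. I'll store the box pose and go over to the lids.

Run:
```python
from h import *
d=load('w3')
P=np.array([onz(d,p,.04)[:2]*1000 for p in [(227.8,76.2),(279.5,76.2),(275.3,252.2),(231.7,252.2)]])
v=(P[0]+P[1]-P[2]-P[3])/2; print(np.mean(P,0),np.linalg.norm(v),np.degrees(np.arctan2(v[1],v[0])),np.linalg.norm(P[0]-P[1]),np.linalg.norm(P[2]-P[3]))
```

```text
[561.66984722 192.19362193] 194.4620817874229 95.75944757404295 52.075042883295076 51.21538804621527
```

send_rows --motion '[{"linear": [-9.3, -2.6, 0], "angular": [0, 0, 4.05], "claw": 1}, {"linear": [-9.3, -2.6, 0], "angular": [0, 0, 4.05], "claw": 1}, {"linear": [-9.3, -2.6, 0], "angular": [0, 0, 4.05], "claw": 1}, {"linear": [-9.3, -2.6, 0], "angular": [0, 0, 4.05], "claw": 1}, {"linear": [-9.3, -2.6, 0], "angular": [0, 0, 4.05], "claw": 1}, {"linear": [-9.3, -2.6, 0], "angular": [0, 0, 4.05], "claw": 1}, {"linear": [-9.3, -2.6, 0], "angular": [0, 0, 4.05], "claw": 1}, {"linear": [-9.3, -2.6, 0], "angular": [0, 0, 4.05], "claw": 1}, {"linear": [-9.3, -2.6, 0], "angular": [0, 0, 4.05], "claw": 1}, {"linear": [-9.3, -2.6, 0], "angular": [0, 0, 4.05], "claw": 1}, {"linear": [-9.3, -2.6, 0], "angular": [0, 0, 4.05], "claw": 1}, {"linear": [-9.3, -2.6, 0], "angular": [0, 0, 4.05], "claw": 1}]'

```text
t: 9.85
position: [0.4954, -0.1877, 0.2544]
tool_rot: [0.79, 0.614, -0.0, -0.001]
contact_force: [0.3, 0.5, -0.7]
finger_gap: 0.0855
grip_force: 0.0
```

Run:
```python
from h import *
d=snap('wrist','w4'); print(arm.observe()['position'])
```

```text
[ 0.49551751 -0.18782922  0.25467554]
```

View pics/w4.png

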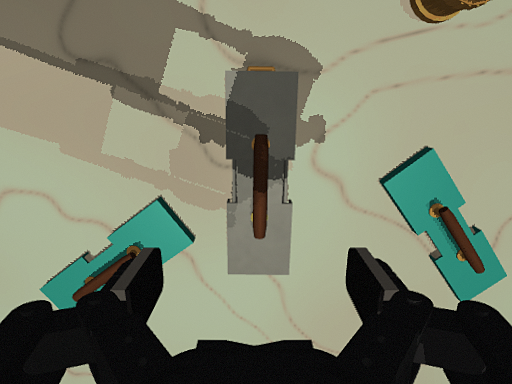

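The wrist view shows the cover's corners at about (226,71), (298,71), (290,274) and (228,274). The handle runs from (260,135) to (260,238), the cut-outs are at rows 160–203, and the pull is at (261,68). I'll refine the edges.

Run:
```python
from h import *
d=load('w4'); im=d['image']; g=cv2.cvtColor(im,cv2.COLOR_BGR2GRAY)
for r in (120,230,260): print(r,g[r,220:236],g[r,282:304])
for c in (245,280): print(c,g[64:80,c],g[266:282,c])
for c in (232,290): print('cut',c,g[152:172,c],g[196:212,c])
h=cv2.cvtColor(im,cv2.COLOR_BGR2HSV); m=((h[...,1]>130)&(h[...,0]<16)&(h[...,2]>20)).astype(np.uint8); m[:,:235]=0;m[:,290:]=0;m[:120]=0;m[250:]=0
c=max(cv2.findContours(m,0,2)[0],key=cv2.contourArea); print(cv2.minAreaRect(c),cv2.boundingRect(c))
```

```text
120 [85 84 87 86 85 76 55 56 56 57 60 60 58 59 57 59] [ 78  78  76  78  78  76  78  78  78  78  78  78  76  74 100 119 115 115
 113 110 102 154]
230 [172 171 173 173 174 177 166 127 126 124 125 128 127 126 128 128] [124 123 124 125 125 124 126 123 126 156 181 178 177 176 176 178 176 177
 177 177 177 177]
260 [176 175 175 176 177 178 179 155 112 120 121 121 121 121 120 122] [121 122 122 123 121 122 118 142 174 179 178 177 177 176 175 176 176 176
 176 176 175 175]
245 [ 88  89  93  98 101 103  95  76  78  79  78  79  79  76  78  80] [122 120 123 122 123 123 121 117 152 178 179 177 179 177 177 178]
280 [98 92 90 91 95 97 98 85 75 77 79 76 76 77 80 79] [123 121 121 123 123 122 121 117 126 175 180 177 175 176 174 173]
cut 232 [ 58  57  56  59  57  55  66  86  95  92  90  90  90  88  84  84  98 123
 130 132] [116 120  92  93  95  88  72  94 119 115 114 112 113 113 110 110]
cut 290 [ 77  77  78  77  74  64  58  79 141 170 164 163 165 163 164 163 162 167
 175 179] [178 180 173 126  39  13  16  73 121 128 129 125 124 125 124 124]
((259.8990478515625, 186.44088745117188), (13.769171714782715, 103.13246154785156), 1.3019527196884155) (253, 135, 15, 104)
```

Run:
```python
from h import *
d=load('w4')
P=np.array([onz(d,p,.06)[:2]*1000 for p in [(224.7,70.7),(298.1,70.7),(288.5,274),(227.3,274)]])
v=(P[0]+P[1]-P[2]-P[3])/2; yw=np.arctan2(v[1],v[0]);print(np.mean(P,0),np.linalg.norm(v),np.degrees(yw),np.linalg.norm(P[0]-P[1]),np.linalg.norm(P[2]-P[3]))
H=[onz(d,p,.09)[:2]*1000 for p in [(261,134.5),(258.5,239)]]; print('handle',np.mean(H,0),H)
C=[onz(d,p,.06)[:2]*1000 for p in [(231,159),(231,203.5),(292,159.5),(288,203)]]; print('cuts',np.mean(C,0),np.linalg.norm(C[0]-C[1]))
c=np.mean(P,0)/1000; T=down(yw-np.pi/2)
for z in(.11,.056): print(delta([*c,z],T))
```

```text
[ 500.31989938 -194.72160746] 214.02933174653379 74.99993308556115 68.9592645305895 68.87679055106402
handle [ 499.94735538 -194.9095235 ] [array([ 513.30778152, -146.23661656]), array([ 486.58692923, -243.58243043])]
cuts [ 501.20293891 -195.23576601] 46.95126429548945
(array([-0.139,  0.161,  3.617]), array([-0.008, -0.005,  0.144]))
(array([-0.139,  0.162,  4.967]), array([-0.008, -0.005,  0.144]))
```

send_rows --motion '[{"linear": [-0.14, 0.16, 1.0], "angular": [0, 0, 0.14], "claw": 1}, {"linear": [-0.14, 0.16, 2.0], "angular": [0, 0, 0.14], "claw": 1}, {"linear": [-0.14, 0.16, 3.0], "angular": [0, 0, 0.14], "claw": 1}, {"linear": [-0.14, 0.16, 3.6], "angular": [0, 0, 0.14], "claw": 1}, {"linear": [-0.14, 0.16, 4.2], "angular": [0, 0, 0.14], "claw": 1}, {"linear": [-0.14, 0.16, 4.7], "angular": [0, 0, 0.14], "claw": 1}, {"linear": [-0.14, 0.16, 4.95], "angular": [0, 0, 0.14], "claw": 1}, {"linear": [-0.14, 0.16, 4.97], "angular": [0, 0, 0.14], "claw": 1}, {"linear": [-0.14, 0.16, 4.97], "angular": [0, 0, 0.14], "claw": 1}]'

```text
t: 10.8
position: [0.5008, -0.1961, 0.057]
tool_rot: [0.794, 0.608, 0.0, 0.0]
contact_force: [-0.5, -1.1, 0.1]
finger_gap: 0.0851
grip_force: 0.0
```

Run:
```python
from h import *
d=snap('wrist','w5'); snap('side','s5'); s=arm.observe(); print(s['position'],s['contact_force'],delta([.5003,-.1948,.056],down(np.radians(-15))))
```

```text
[ 0.50115175 -0.19660684  0.05765386] [-0.17829069  0.1019542  -0.93225405] (array([ 0.038, -0.032,  0.041]), array([ 0.027,  0.009, -0.014]))
```

View pics/w5.png

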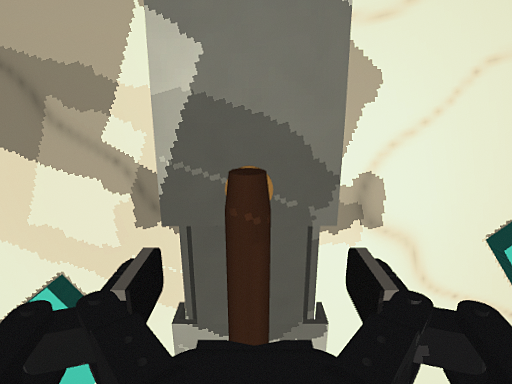

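The fingers stand either side of the cut-outs (rows 225–325), centred on the handle. I'll close on the inner lid.

send_rows --motion '[{"linear": [0, 0, 0.05], "angular": [0, 0, 0], "claw": 0.8}, {"linear": [0, 0, 0.05], "angular": [0, 0, 0], "claw": 0.65}, {"linear": [0, 0, 0.05], "angular": [0, 0, 0], "claw": 0.5}, {"linear": [0, 0, 0.05], "angular": [0, 0, 0], "claw": 0.5}, {"linear": [0, 0, 0.05], "angular": [0, 0, 0], "claw": 0.5}, {"linear": [0, 0, 0.05], "angular": [0, 0, 0], "claw": 0.5}]' --newtons 50

```text
t: 11.5
position: [0.5004, -0.1964, 0.055]
tool_rot: [0.794, 0.608, 0.0, 0.0]
contact_force: [-2.0, 0.2, 5.8]
finger_gap: 0.0563
grip_force: 54.8
```

send_rows --motion '[{"linear": [0, 0, -0.1], "angular": [0, 0, 0], "claw": 0.5}, {"linear": [0, 0, -0.3], "angular": [0, 0, 0], "claw": 0.5}, {"linear": [0, 0, -0.6], "angular": [0, 0, 0], "claw": 0.5}, {"linear": [0, 0, -1.0], "angular": [0, 0, 0], "claw": 0.5}, {"linear": [0, 0, -1.5], "angular": [0, 0, 0], "claw": 0.5}, {"linear": [0, 0, -2.0], "angular": [0, 0, 0], "claw": 0.5}, {"linear": [0, 0, -2.5], "angular": [0, 0, 0], "claw": 0.5}, {"linear": [0, 0, -3.0], "angular": [0, 0, 0], "claw": 0.5}, {"linear": [0, 0, -3.3], "angular": [0, 0, 0], "claw": 0.5}, {"linear": [0, 0, -3.5], "angular": [0, 0, 0], "claw": 0.5}, {"linear": [0, 0, -3.5], "angular": [0, 0, 0], "claw": 0.5}]'

```text
t: 12.6
position: [0.5006, -0.1965, 0.1954]
tool_rot: [0.794, 0.608, 0.0, 0.001]
contact_force: [0.3, 0.7, -3.2]
finger_gap: 0.0559
grip_force: 53.9
```

Run:
```python
from h import *
snap('side','s6'); d=snap('top','t6')
t=load('s6')['image']; b=load('w5')['image']
a=cv2.resize(t[110:260,170:340],None,fx=2.3,fy=2.3); b=cv2.resize(d['image'][160:250,300:420],None,fx=3,fy=3)
c=np.zeros((max(a.shape[0],b.shape[0]),a.shape[1]+b.shape[1],3),np.uint8); c[:a.shape[0],:a.shape[1]]=a; c[:b.shape[0],a.shape[1]:]=b; cv2.imwrite('pics/m6.png',c)
s=arm.observe(); print(s['position'])
print(delta([.5613,.1915,.195],down(np.radians(5.7))))
```

```text
[ 0.49976491 -0.19588922  0.19352455]
(array([ 9.751, -1.036, -0.031]), array([-0.014, -0.008, -4.158]))
```

View pics/m6.png

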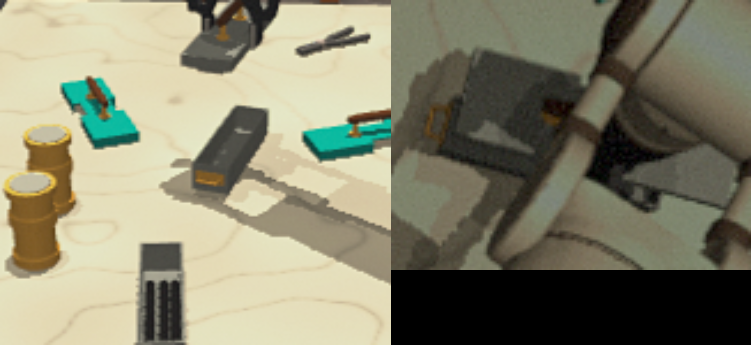

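Both lids are up together (the cover is riding in the gripper, with a 3 N load) and the empty box is left standing. I'll carry them across gently.

send_rows --motion '[{"linear": [0.2, -0.02, 0], "angular": [0, 0, -0.1], "claw": 0.5}, {"linear": [0.6, -0.06, 0], "angular": [0, 0, -0.3], "claw": 0.5}, {"linear": [1.2, -0.13, 0], "angular": [0, 0, -0.6], "claw": 0.5}, {"linear": [2.0, -0.2, 0], "angular": [0, 0, -0.9], "claw": 0.5}, {"linear": [2.9, -0.3, 0], "angular": [0, 0, -1.3], "claw": 0.5}, {"linear": [3.8, -0.4, 0], "angular": [0, 0, -1.7], "claw": 0.5}, {"linear": [4.7, -0.5, 0], "angular": [0, 0, -2.1], "claw": 0.5}, {"linear": [5.6, -0.6, 0], "angular": [0, 0, -2.5], "claw": 0.5}, {"linear": [6.5, -0.7, 0], "angular": [0, 0, -2.9], "claw": 0.5}, {"linear": [7.4, -0.8, 0], "angular": [0, 0, -3.3], "claw": 0.5}, {"linear": [8.2, -0.88, 0], "angular": [0, 0, -3.6], "claw": 0.5}, {"linear": [8.8, -0.95, 0], "angular": [0, 0, -3.85], "claw": 0.5}]'

```text
t: 13.9
position: [0.5541, 0.157, 0.1936]
tool_rot: [0.68, 0.734, -0.0, -0.001]
contact_force: [0.5, -0.7, -2.9]
finger_gap: 0.056
grip_force: 53.8
```

```bash
cat >> h.py <<'E'
def avg(pos,T,n=5):
    L=[]
    for i in range(n):
        L.append(np.hstack(delta(pos,T))); arm.get_image('side')
    return np.mean(L,0).round(3),np.std(L,0).round(3)
E
python3 - <<'E'
from h import *
print(avg([.5614,.1905,.195],down(np.radians(5.7)),3));
E
```

```text
(array([ 0.791,  0.243, -0.033, -0.011, -0.023, -0.248]), array([0.031, 0.002, 0.002, 0.003, 0.013, 0.011]))
```

send_rows --motion '[{"linear": [0.3, 0.1, 0], "angular": [0, 0, -0.1], "claw": 0.5}, {"linear": [0.55, 0.17, 0], "angular": [0, 0, -0.2], "claw": 0.5}, {"linear": [0.72, 0.22, 0], "angular": [0, 0, -0.25], "claw": 0.5}, {"linear": [0.76, 0.24, 0], "angular": [0, 0, -0.25], "claw": 0.5}, {"linear": [0.76, 0.24, 0], "angular": [0, 0, -0.25], "claw": 0.5}, {"linear": [0.76, 0.24, 0], "angular": [0, 0, -0.25], "claw": 0.5}]'

```text
t: 14.65
position: [0.5625, 0.1843, 0.1942]
tool_rot: [0.673, 0.74, -0.0, 0.0]
contact_force: [-0.5, -0.8, -2.7]
finger_gap: 0.0562
grip_force: 53.9
```

Run:
```python
from h import *
print(avg([.5614,.1905,.195],down(np.radians(5.7)),4)); snap('wrist','w7'); print(arm.observe()['t'])
# end edge of lid assembly seen from the wrist cam
d=load('w7'); g=cv2.cvtColor(d['image'],cv2.COLOR_BGR2GRAY)
for c in (200,300): print(g[0:140:2,c])
for r in (60,120): print(g[r,120:400:4])
```

```text
(array([ 0.158, -0.012, -0.018, -0.002,  0.002, -0.064]), array([0.001, 0.   , 0.   , 0.   , 0.   , 0.001]))
14.9
[176 178 177 177 177 177 177 177 179 179 179 182 182 182 183 165 109 110
 110 112 112 113 111 112 112 112 114 112 112 114 114 113 115 116  87  90
  91  91  91  90  90  91  90  90  90  91  89  91  88  89  89  87  88  88
  89  87  86  87  86  88  86  87  87  88  87  86  87  87  87  88]
[177 180 183 184  99 108 109 109 108 111 111 110 110 111 111 111 111 111
 111 110 110 111 112 110 110 110 109 110 109 109 110 110 111 109 112 112
 111 111 112 112 112 112 111 112 112 115 115 116 107 107 109  85  88  88
  88  89  88  87  89  88  88  88  88  89  88  88  87  88  88  88]
[162 161 161 161 161 162 161 160 158 109 108 109 110 113 112 113 112 111
 114 114 114 114 112 114 113 112 113 112 113 113 113 116 114 117 115 114
 115 114 112 113 114 112 112 111 112 110 111 111 108 108 109 108 111 110
 111 108 110 110 109 100 231 230 230 215 219 230 232 232 232 233]
[159 159 159 159 159 163 162 160 162 162 159 161 164 165 165 164 165 165
 163 168  86  86  89  87  87  88  88  86  89  88  88  89  89  88  89  88
  88  87  89  90  89  91  87  89  88  88  86  88  87 114 114 113 112 112
 113 110 111 112 109 231 230 231 230 230 230 226 205 228 229 232]
```

send_rows --motion '[{"linear": [0.1, -0.01, 0.2], "angular": [0, 0, -0.06], "claw": 0.5}, {"linear": [0.16, -0.01, 0.6], "angular": [0, 0, -0.06], "claw": 0.5}, {"linear": [0.16, -0.01, 1.0], "angular": [0, 0, -0.06], "claw": 0.5}, {"linear": [0.16, -0.01, 1.4], "angular": [0, 0, -0.06], "claw": 0.5}, {"linear": [0.16, -0.01, 1.75], "angular": [0, 0, -0.06], "claw": 0.5}, {"linear": [0.16, -0.01, 2.0], "angular": [0, 0, -0.06], "claw": 0.5}, {"linear": [0.16, -0.01, 2.1], "angular": [0, 0, -0.06], "claw": 0.5}, {"linear": [0.16, -0.01, 2.1], "angular": [0, 0, -0.06], "claw": 0.5}]'

```text
t: 15.7
position: [0.5612, 0.1908, 0.1096]
tool_rot: [0.671, 0.741, -0.0, -0.0]
contact_force: [0.2, 0.0, -3.3]
finger_gap: 0.0558
grip_force: 53.9
```

Run:
```python
from h import *
print(avg([.5614,.1905,.055],down(np.radians(5.7)),4)); d=snap('side','s8'); w=snap('wrist','w8')
a=cv2.resize(d['image'][150:290,170:320],None,fx=2.6,fy=2.6)
cv2.imwrite('pics/m8.png',np.hstack([a,cv2.resize(w['image'],(485,364))[:364]]))
print(proj(d,[.5515,.2890,.04]))
```

```text
(array([-1.00e-02, -1.30e-02,  1.39e+00,  7.00e-03,  0.00e+00,  1.00e-03]), array([0.001, 0.012, 0.016, 0.013, 0.   , 0.001]))
[240.26722974 257.24619699]
```

View pics/m8.png

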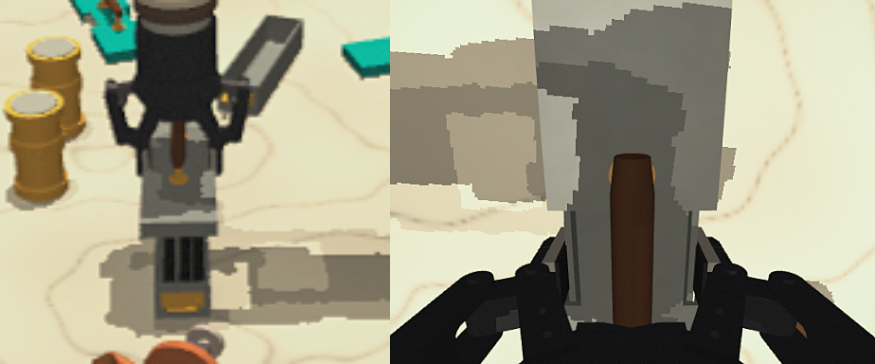

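The lids hang level and straight over the box, the cover is seated on the inner lid, and the carbons are visible in the box. I'll lower slowly.

send_rows --motion '[{"linear": [0, 0, 0.15], "angular": [0, 0, 0], "claw": 0.5}, {"linear": [0, 0, 0.35], "angular": [0, 0, 0], "claw": 0.5}, {"linear": [0, 0, 0.55], "angular": [0, 0, 0], "claw": 0.5}, {"linear": [0, 0, 0.75], "angular": [0, 0, 0], "claw": 0.5}, {"linear": [0, 0, 0.9], "angular": [0, 0, 0], "claw": 0.5}, {"linear": [0, 0, 1.0], "angular": [0, 0, 0], "claw": 0.5}, {"linear": [0, 0, 1.1], "angular": [0, 0, 0], "claw": 0.5}, {"linear": [0, 0, 1.18], "angular": [0, 0, 0], "claw": 0.5}, {"linear": [0, 0, 1.25], "angular": [0, 0, 0], "claw": 0.5}, {"linear": [0, 0, 1.3], "angular": [0, 0, 0], "claw": 0.5}, {"linear": [0, 0, 1.3], "angular": [0, 0, 0], "claw": 0.5}]'

```text
t: 17.1
position: [0.5613, 0.1909, 0.0581]
tool_rot: [0.671, 0.741, -0.0, -0.0]
contact_force: [0.3, 0.2, -3.5]
finger_gap: 0.0559
grip_force: 54.0
```

No contact with the cork or carbons. The last 3 mm:

send_rows --motion '[{"linear": [0, 0, 0.03], "angular": [0, 0, 0], "claw": 0.5}, {"linear": [0, 0, 0.05], "angular": [0, 0, 0], "claw": 0.5}, {"linear": [0, 0, 0.07], "angular": [0, 0, 0], "claw": 0.5}, {"linear": [0, 0, 0.09], "angular": [0, 0, 0], "claw": 0.5}, {"linear": [0, 0, 0.09], "angular": [0, 0, 0], "claw": 0.5}, {"linear": [0, 0, 0.09], "angular": [0, 0, 0], "claw": 0.5}]'

```text
t: 17.7
position: [0.5616, 0.191, 0.055]
tool_rot: [0.671, 0.741, 0.0, 0.0]
contact_force: [-1.3, -0.4, 0.9]
finger_gap: 0.0563
grip_force: 54.4
```

send_rows --motion '[{"linear": [0, 0, 0.02], "angular": [0, 0, 0], "claw": 0.5}, {"linear": [0, 0, 0.02], "angular": [0, 0, 0], "claw": 0.6}, {"linear": [0, 0, 0.02], "angular": [0, 0, 0], "claw": 0.75}, {"linear": [0, 0, 0.02], "angular": [0, 0, 0], "claw": 0.9}, {"linear": [0, 0, 0.02], "angular": [0, 0, 0], "claw": 1}, {"linear": [0, 0, 0.02], "angular": [0, 0, 0], "claw": 1}, {"linear": [0, 0, 0.02], "angular": [0, 0, 0], "claw": 1}, {"linear": [0, 0, -0.5], "angular": [0, 0, 0], "claw": 1}, {"linear": [0, 0, -1.5], "angular": [0, 0, 0], "claw": 1}, {"linear": [0, 0, -2.7], "angular": [0, 0, 0], "claw": 1}, {"linear": [0, 0, -3.9], "angular": [0, 0, 0], "claw": 1}, {"linear": [0, 0, -5.0], "angular": [0, 0, 0], "claw": 1}]'

```text
t: 18.9
position: [0.5615, 0.1909, 0.2572]
tool_rot: [0.671, 0.741, 0.001, 0.0]
contact_force: [1.0, 1.0, 0.4]
finger_gap: 0.0854
grip_force: 0.0
```

Run:
```python
from h import *
for i in range(4): d=snap('wrist','w9')
s=snap('side','s9'); print(arm.observe()['position'])
a=d['image'][40:320,170:350]; b=s['image'][190:300,200:285]
cv2.imwrite('pics/m9.png',np.hstack([cv2.resize(a,(386,600)),cv2.resize(b,(400,600))]))
im=d['image']; g=cv2.cvtColor(im,cv2.COLOR_BGR2GRAY)
for r in (110,240): print(r,g[r,216:240],g[r,276:304])
for c in (245,280): print(c,g[40:90:2,c],g[258:300:2,c])
h=cv2.cvtColor(im,cv2.COLOR_BGR2HSV); m=((h[...,1]>130)&(h[...,0]<16)&(h[...,2]>20)).astype(np.uint8); m[:,:235]=0;m[:,290:]=0;m[:115]=0;m[260:]=0
c=max(cv2.findContours(m,0,2)[0],key=cv2.contourArea); print(cv2.minAreaRect(c),cv2.boundingRect(c))
```

```text
[0.5612173  0.19089797 0.25412391]
110 [112 116 117 119 120 118 120 119 119 119 118 118 118 117 117 117 118 119
 119 120 120 118 119 118] [ 80  81  81  80  79  80  80  79  78  89 105 108 109 110 109 108 107 107
 108 109 106 107 109 107 107 107 107 108]
240 [169 170 172 166 133 124 126 126 129 129 127 129 129 130 128 129 129 130
 129 128 128 127 125 125] [129 126 129 128 124 128 148 174 176 174 174 175 176 176 174 175 173 173
 172 171 173 170 170 167 165 163 158 156]
245 [170 170 171 172 172 170 171 123 107 109  89  76  78  79  78  80  79  81
  75 108  95  89  71  72  78] [126 124 123 122 176 172 172 172 172 171 171 173 172 172 171 171 173 172
 172 172 171]
280 [168 170 171 154 105 105 107 107 107 106 110  75  79  78  78  80  81  79
  79  79  79  79  79  82  81] [124 122 121 130 180 177 177 177 175 177 177 177 176 176 177 176 177 175
 176 177 175]
((250.5, 175.5), (103.0, 13.0), 90.0) (244, 124, 14, 104)
```

View pics/m9.png

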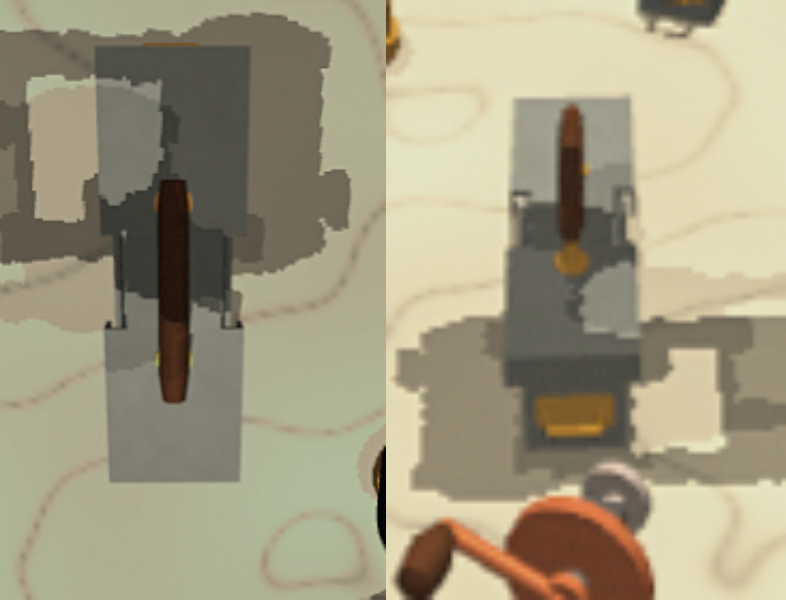

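The cover and inner lid sit straight and level on the box. In the full wrist frame the cover's corners are about (214,61), (287,61), (282,265) and (221,265), and the handle is centred at (251,176).

Run:
```python
from h import *
d=load('w9')
P=np.array([onz(d,p,.06)[:2]*1000 for p in [(214.4,61.3),(286.5,61.3),(281.8,265.2),(220.8,265.2)]])
v=(P[0]+P[1]-P[2]-P[3])/2; yw=np.arctan2(v[1],v[0]);print(np.mean(P,0),np.linalg.norm(v),np.degrees(yw),np.linalg.norm(P[0]-P[1]),np.linalg.norm(P[2]-P[3]))
H=[onz(d,p,.091)[:2]*1000 for p in [(250.6,124),(250.6,228)]]; e=H[0]-H[1];print('handle',np.mean(H,0),np.linalg.norm(e),np.degrees(np.arctan2(e[1],e[0])))
c=np.mean(H,0)/1000
print(delta([*c,.092],down(yw-np.pi/2)))
```

```text
[562.52946604 193.81109018] 214.56372389082287 95.76491023728464 68.32069630856192 69.06163383236594
handle [562.1996576 194.3396295] 99.88100081872086 95.51238549554523
(array([0.083, 0.036, 4.053]), array([-0.007, -0.   , -0.011]))
```

send_rows --motion '[{"linear": [0.08, 0.03, 0.5], "angular": [0, 0, 0], "claw": 0.45}, {"linear": [0.08, 0.03, 1.4], "angular": [0, 0, 0], "claw": 0.45}, {"linear": [0.08, 0.03, 2.3], "angular": [0, 0, 0], "claw": 0.45}, {"linear": [0.08, 0.03, 2.9], "angular": [0, 0, 0], "claw": 0.45}, {"linear": [0.08, 0.03, 3.4], "angular": [0, 0, 0], "claw": 0.45}, {"linear": [0.08, 0.03, 3.75], "angular": [0, 0, 0], "claw": 0.45}, {"linear": [0.08, 0.03, 3.95], "angular": [0, 0, 0], "claw": 0.45}, {"linear": [0.08, 0.03, 3.95], "angular": [0, 0, 0], "claw": 0.45}, {"linear": [0.08, 0.03, 3.95], "angular": [0, 0, 0], "claw": 0.45}]' --newtons 40

```text
t: 20.05
position: [0.5629, 0.1943, 0.0973]
tool_rot: [0.671, 0.741, 0.0, 0.0]
contact_force: [0.6, 0.2, 0.2]
finger_gap: 0.0383
grip_force: 0.0
```

send_rows --motion '[{"linear": [0, 0, 0], "angular": [0, 0, 0], "claw": 0.3}, {"linear": [0, 0, 0], "angular": [0, 0, 0], "claw": 0.2}, {"linear": [0, 0, 0], "angular": [0, 0, 0], "claw": 0.1}, {"linear": [0, 0, 0], "angular": [0, 0, 0], "claw": 0.05}, {"linear": [0, 0, 0], "angular": [0, 0, 0], "claw": 0.05}, {"linear": [0, 0, 0], "angular": [0, 0, 0], "claw": 0.05}]'

```text
t: 20.65
position: [0.5625, 0.1943, 0.0978]
tool_rot: [0.671, 0.742, 0.0, 0.0]
contact_force: [-3.2, -0.5, 5.9]
finger_gap: 0.0123
grip_force: 39.1
```

send_rows --motion '[{"linear": [0, 0, -0.05], "angular": [0, 0, 0], "claw": 0.05}, {"linear": [0, 0, -0.1], "angular": [0, 0, 0], "claw": 0.05}, {"linear": [0, 0, -0.17], "angular": [0, 0, 0], "claw": 0.05}, {"linear": [0, 0, -0.25], "angular": [0, 0, 0], "claw": 0.05}, {"linear": [0, 0, -0.35], "angular": [0, 0, 0], "claw": 0.05}, {"linear": [0, 0, -0.5], "angular": [0, 0, 0], "claw": 0.05}, {"linear": [0, 0, -0.75], "angular": [0, 0, 0], "claw": 0.05}, {"linear": [0, 0, -1.1], "angular": [0, 0, 0], "claw": 0.05}, {"linear": [0, 0, -1.5], "angular": [0, 0, 0], "claw": 0.05}, {"linear": [0, 0, -1.9], "angular": [0, 0, 0], "claw": 0.05}, {"linear": [0, 0, -2.3], "angular": [0, 0, 0], "claw": 0.05}, {"linear": [0, 0, -2.6], "angular": [0, 0, 0], "claw": 0.05}]'

```text
t: 21.85
position: [0.563, 0.1943, 0.2031]
tool_rot: [0.671, 0.741, 0.001, 0.001]
contact_force: [1.3, -0.2, -1.8]
finger_gap: 0.0125
grip_force: 39.0
```

send_rows --motion '[{"linear": [0, 0, -0.25], "angular": [0, 0, 0], "claw": 0.05}, {"linear": [0, 0, -0.4], "angular": [0, 0, 0], "claw": 0.05}, {"linear": [0, 0, -0.45], "angular": [0, 0, 0], "claw": 0.05}, {"linear": [0, 0, -0.45], "angular": [0, 0, 0], "claw": 0.05}, {"linear": [0, 0, -0.45], "angular": [0, 0, 0], "claw": 0.05}, {"linear": [0, 0, -0.45], "angular": [0, 0, 0], "claw": 0.05}]'

```text
t: 22.45
position: [0.562, 0.1942, 0.2179]
tool_rot: [0.671, 0.741, -0.001, -0.0]
contact_force: [-0.4, -0.1, -2.9]
finger_gap: 0.0124
grip_force: 39.0
```

Run:
```python
from h import *
s=snap('side','s10'); t=snap('top','t10'); o=arm.observe(); print(o['t'],o['position'],o['contact_force'])
cv2.imwrite('pics/m10.png',np.hstack([cv2.resize(s['image'][120:310,150:330],(560,590)),cv2.resize(t['image'][160:220,160:260],(236,142)).repeat(1,0) if False else np.zeros((590,10,3),np.uint8)]))
```

```text
22.55 [0.56211506 0.19421217 0.21815067] [-0.26379237 -0.01576226 -1.47160219]
```

View pics/m10.png

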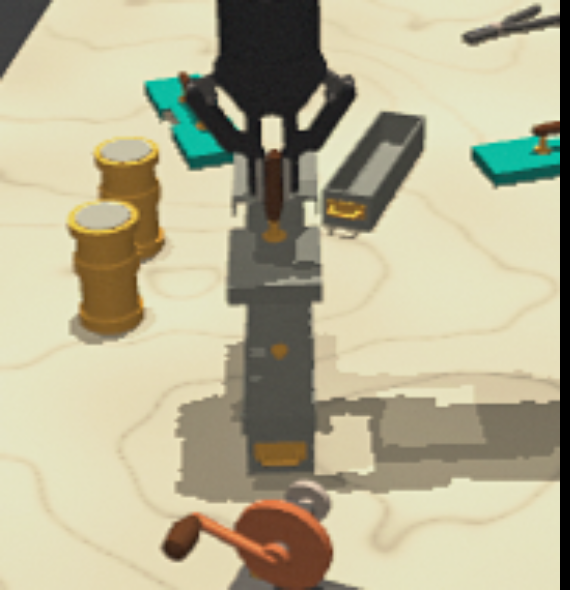

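The inner lid sits home on the carbon box. The cover is held level, about 12 cm above it, and everything else stands where it did. I'll hand it in.

```bash
python3 -c "
from plant import arm
print(arm.finish_job())"
```

```text
the job is handed in; nothing more can be done
None
```

The job is handed in at about 22.5 s (limit 64 s): the carbons are against the pull end, the inner lid is on the carbon box, and the arm is holding the cover level about 12 cm above it; the lenses, rewind crank and empty box look undisturbed in the final side view.

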